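Close a drill jig and hold its lock pin through both bushings

ROBOT

A 6-joint arm with a two-finger parallel gripper is mounted at the origin on a cart in front of the work surface, level with it; the furniture and walls round the work are solid. World frame = base frame: x ahead of the robot, y to its left, z up, the work surface at z = 0. Lengths are in m, angles in rad, forces in N, time in s.
With the tool pointing down it reaches from about 0.275 to 0.725 m from the base axis. Payload 15.9 kg.
Tool frame: the origin (TCP) lies midway between the tips of the shut fingers; the grasp point (between the pads) lies grip_point_offset behind it (grip_point_offset is the distance from the TCP to the grasp point, in m); z points along the fingers, y is the line along which they close (so a half turn about z gives the same grasp; the last joint's range is limited). The gripper opens to 85 mm and grips with 20 to 120 N. Pads are 22 mm wide; open, the fingers measure 114 mm over their backs; the gripper's body (76 mm by 85 mm) begins 54 mm behind the grasp point. The pads swing forward as they close: fully open they stand 13 mm farther back than shut.
Start: joints at [1.237, 0.213, -0.034, 1.323, 0, 1.571], TCP at [0.164, 0.472, 0.231] pointing down, gripper open.
Joint ranges: [-2.98, 2.98], [-0.74, 1.72], [-1.14, 1.35], [-2.1, 2.04], [-1.57, 1.44], [-3.14, 3.14]. Speed limits (rad/s): [1.89, 1.89, 2.39, 2.57, 3.14, 3.14].

INTERFACE

Orientations are given as a unit quaternion [x, y, z, w].
In Python, from plant import * gives the robot as it stands.
- The arm moves only by the shell command python3 -m creep 'ROWS' [FORCE]. ROWS is a JSON list that holds a single list of rows (three levels of brackets), with 1 to 5 rows, each of 5 numbers: dx, dy, dz in m, then a turn about the tool's z in rad, then the opening from 0.0 (shut) to 1.0 (fully open); each row shifts and turns the commanded pose from where the row before left it, along the tool's axes as they then stand; what a row does not reach is not made up. A row lasts 1/12 s, in which the tool goes at most 0.0417 m and 0.125 rad, less where a joint would pass 70% of its speed; a pose out of reach is approached as far as the arm can. The fingers move at their own pace and stop on an object; FORCE is the grip in N (left out, the last holds). Time passes only in rows, so rows that do not move let the fingers close. It prints the time, the measured TCP pose, the force, the opening and the grip force at its end. Input that does not fit is refused with a message, and nothing moves.
- get_obs(): the state, without advancing time (a new reading comes with each control period).
- get_image(name): name is "scene" or "top" or "wrist"; returns a dict with "color" (420x560x3 uint8, red, green, blue), "depth" (420x560 float32, m along the optical axis (not along the pixel's ray), 0 where there is no reading), "fx", "fy", "cx", "cy" (pixels), "R" (3x3) and "t" (3): a world point X has camera coordinates R X + t. Camera axes: x right, y down, z forward; pixel columns grow to the right and rows downward; lengths in m; the calibration is good to about 2 mm. A picture is of the moment at which its call begins.
- close_job(): hands the job in; it is judged then, once.
Trained networks look in the newest picture that a camera, given by its name, has taken for a name from the list of things; names that differ only in an ending like _2 or _b are one class to them, and where a whole thing is asked for, a point or a joint stands for the part that bears it (a point fixed in the world has none). Each returns a list of dicts, best first, with "score" (0 to 1); they miss things now and then, are a little off and sometimes report something else, mostly with a low value. They report only what shows in the picture. A call takes as long as a camera call.
- silhouettes(camera, thing): "mask" (420x560 bool, what is visible of it).
- tip_of(camera, thing): "xyz" ([x, y, z] in m, in world coordinates, good to about 4 mm: a listed point, or the origin of a listed thing).
The state is a dict: "t": time; "q": joint angles; "qd": joint speeds; "effort": joint torques, N m; "tcp_pos": TCP position; "orientation": TCP orientation; "contact_force": force on the tool from outside, world axes, zero at the start; "ft_torque": the same for the moment, N m; "finger_gap": opening from 0.0 (shut) to 1.0 (fully open); "grasp_force": force on a finger pad.
Only numpy, scipy, OpenCV 4.12 (cv2) and the standard library are available. Lean on these libraries where they do the work, as an engineer would, in place of code of your own. Each camera call takes 0.05 s, during which the arm holds its last target. There are 200 camera calls.

TASK

The plate is already loaded in the drill jig. Swing the jig's hinged leaf fully down over it, then take the lock pin from its vee blocks and slide it in gently from the right-hand side, through the right bushing, the eye of the leaf and the left bushing, until the cross-hole near its nose stands clear beyond the left bushing. Finish while still gripping the pin there, held steady without wedging it, so that a colleague can fit the clip; leave the grease tin, the caliper and the spare plate alone.

Things in the scene. Friction and masses are not known exactly. Their poses are not given: they have to be found in the camera images.
- jig: Steel drill jig, 190 x 144 mm, 76 mm high to its lugs, fixed. Origin on the shelf under its centre; x points away from the robot to its hinge, y left, z up. Base top z = 28 mm; hinge line along y at x = +75, z = 60 mm. Two front lugs, 40 mm along x, at y = 22 to 44 mm either side, hold brass bushings (y = 20 to 46 mm) of 15 mm bore, coaxial along y at x = -75, z = 60 mm
- pin_line (a point): Point on the common axis of the two bushings, midway between them, with the jig's axes (y runs along the bores, to the left)
- right_mouth (a point): Centre of the outer mouth of the right bushing (46 mm from pin_line), with the jig's axes; the pin goes in here, towards +y
- left_mouth (a point): Centre of the outer mouth of the left bushing, where the nose comes out, with the jig's axes
- leaf (a joint): Opening angle of the jig's leaf (rad): 0 fully down and level, its eye in line with the bushings; about 1.57 upright; stop at 1.75. Its front end rises and swings away from the robot as it grows. The hinge is stiff and damped: left above about 1.15 it stays put, pushed below about 1 it sinks shut by its own weight in some two seconds; 1 to 3 N at its end move it
- leaf_push (a point): Centre of the 34 x 30 mm top face of the eye block at the leaf's free end, 150 mm from the hinge line. Axes: z out of this face, x towards the hinge, y along it. Leaf up: the face looks away from the robot; shut: it looks up, 75 mm above the shelf. Eye: 30 mm cube, 19 mm bore, 5 mm from each bushing. Behind it a tongue 30 mm wide, then a 116 mm wide plate, both 12 mm thick
- pin: Lock pin, 184 mm long, about 140 g. Origin on its axis midway along the steel shank; x points to the nose. Shank 12 mm thick from x = -65 to +65 mm, the last 14 mm tapered to 5.6 mm; cross-hole at x = +45. Collar, 22 mm in diameter, x = -69 to -65. Black handle x = -119 to -69 mm, 16 mm wide (y), 18 mm high (z), middle at x = -94. Balances near x = -20
- pin_nose (a point): Tip of the pin's nose, on its axis
- pin_collar (a point): Point on the pin's axis at the front face of the collar, where the shank begins, 130 mm from the nose
- vee_rest: Two steel vee blocks, 28 mm high, 38 mm across (y), 18 mm long, at x = -50 and +30 mm, on a strip 104 x 34 mm, fixed. Origin on the shelf. The pin lies on them along x, axis 26 mm above the shelf, nose to +x, its handle overhanging the -x end freely; lift it straight up
- workpiece: Drilled aluminium plate, 55 x 120 x 16 mm, loaded between the stops of the jig under the leaf; nothing to do with it. Origin under its centre
- grease_tin: Blue tin with a white lid, 73 mm in diameter, 54 mm high, standing right of the vee blocks; leave alone. Origin under its centre
- caliper: Caliper lying in front of the jig, 64 x 200 x 14 mm; leave alone. Origin under its centre
- blank_plate: Spare drilled plate lying left of the jig, 55 x 120 x 16 mm; leave alone. Origin under its centre

How it is judged:
On the way, in this order (a step that is already met when the one before it is completed fails the run):
1. the leaf is fully down while the pin still lies on its vee blocks (value of joint leaf below 0.03 rad and distance between pin and vee_rest below 0.035 m), for 0.2 s.
2. the pin's nose has entered the right bushing (y of pin_nose in the frame of pin_line above -0.036 m and x of pin_nose in the frame of pin_line between -0.006 and 0.006 m and z of pin_nose in the frame of pin_line between -0.006 and 0.006 m and value of joint leaf below 0.03 rad).
At the end, for the whole second after the job is handed in: Leaf below 0.03 rad; pin in both bushings from the right, within 0.06 rad of their axis, nose over 24 mm beyond the left mouth, collar outside the right one; fingers grip it (over 3 N), it is still (below 0.02 m/s) and bears on the jig with under 25 N; plate within 8 mm of its place (value of joint leaf below 0.03 rad and y of pin_nose in the frame of pin_line above 0.07 m and x of pin_nose in the frame of pin_line between -0.006 and 0.006 m and z of pin_nose in the frame of pin_line between -0.006 and 0.006 m and y of pin_collar in the frame of pin_line below -0.044 m and angle between the x axis of pin and the y axis of pin_line, either way round below 0.06 rad and contact force between the fingers and pin above 3 N and contact force between pin and jig below 25 N and linear speed of pin below 0.02 m/s and horizontal distance between workpiece and jig below 0.008 m); the arm keeps its last pose, push and grip.
It fails at once if the pin is forced against the jig with more than 60 N (contact force between pin and jig above 60 N).
It fails at once if a bystander is pushed away by more than 30 mm (distance of any of grease_tin, caliper, blank_plate from where it was at the start of the episode above 0.03 m).
It also fails if it takes over 58 s, if anything falls off the work surface, if the arm or the gripper's body presses on something with over 40 N, if the wrist force passes 120 N, or if a joint passes its speed limit or range.

## Working session

There is one attempt and no reset: what is moved stays moved. The work goes in short steps, Python scripts to look and compute and a shell command to move; the robot and the scene stay as the last step left them, time stands still between calls to the robot, and variables do not carry over. Pictures are saved under pics/ and viewed, at most 10 in all, crops included, and the job is handed in when it is done.

```bash
mkdir -p pics; ls
cat > h.py <<'E'
from plant import *
import numpy as np, cv2
from scipy.spatial.transform import Rotation as Ro
def cloud(im,mask=None):
    d=im["depth"]; v,u=np.nonzero((d>0)&(mask if mask is not None else True))
    z=d[v,u]; c=np.stack([(u-im["cx"])/im["fx"]*z,(v-im["cy"])/im["fy"]*z,z],1)
    return (c-im["t"])@im["R"]
def save(im,n): cv2.imwrite("pics/"+n,im["color"][:,:,::-1])
E
python3 - <<'E'
from h import *
np.set_printoptions(precision=4,suppress=True)
o=get_obs(); print(o["t"],o["tcp_pos"],o["orientation"],o["finger_gap"],o["contact_force"])
try: print(grip_point_offset)
except Exception as e: print(e)
ims={}
for c in("scene","top"):
    ims[c]=get_image(c); 
    for n in["jig","pin_line","right_mouth","left_mouth","leaf_push","pin","pin_nose","pin_collar","vee_rest","workpiece","grease_tin","caliper","blank_plate"]:
        r=tip_of(c,n)
        print(c,n,[(np.round(a["xyz"],4).tolist(),round(a["score"],2)) for a in r[:2]])
cv2.imwrite("pics/a.png",cv2.resize(np.hstack([ims["scene"]["color"],ims["top"]["color"]])[:,:,::-1],(800,300)))
save(ims["scene"],"s.png")
E
```

```text
pics
0.0 [0.1637 0.4721 0.2308] [ 0.1661  0.9861 -0.0006 -0.0001] 0.9985214919097369 [-0.0147  0.311   0.5875]
0.0187
scene jig [([0.5408, -0.1056, -0.0003], 0.69)]
scene pin_line [([0.4644, -0.1066, 0.0619], 0.65), ([0.4982, -0.2898, 0.0276], 0.47)]
scene right_mouth [([0.4731, -0.1531, 0.0608], 0.83), ([0.3596, -0.1471, -0.0007], 0.71)]
scene left_mouth [([0.4645, -0.0609, 0.0594], 0.78), ([0.5416, -0.1031, 0.0], 0.58)]
scene leaf_push [([0.586, -0.1018, 0.2115], 0.82)]
scene pin [([0.5611, -0.2972, 0.0248], 0.68)]
scene pin_nose [([0.6242, -0.2996, 0.0285], 0.77), ([0.4553, 0.2188, 0.0009], 0.17)]
scene pin_collar [([0.496, -0.2929, 0.0226], 0.76)]
scene vee_rest [([0.5613, -0.2978, -0.0028], 0.62)]
scene workpiece [([0.5397, -0.0992, 0.0364], 0.82)]
scene grease_tin [([0.5415, -0.103, 0.0004], 0.48)]
scene caliper [([0.3592, -0.1464, 0.0023], 0.74)]
scene blank_plate [([0.4568, 0.2206, -0.0006], 0.78), ([0.499, -0.2903, 0.0253], 0.68)]
top jig [([0.5358, -0.1028, 0.0006], 0.95)]
top pin_line [([0.4672, -0.1115, 0.0589], 0.62)]
top right_mouth [([0.462, -0.0608, 0.0596], 0.63), ([0.4669, -0.155, 0.0607], 0.55)]
top left_mouth [([0.461, -0.0636, 0.0568], 0.84)]
top leaf_push [([0.591, -0.1002, 0.2092], 0.8), ([0.4631, -0.1518, 0.062], 0.67)]
top pin [([0.564, -0.2977, 0.0245], 0.8), ([0.4559, 0.2151, -0.0015], 0.37)]
top pin_nose [([0.6274, -0.3043, 0.0308], 0.74), ([0.59, -0.0971, 0.2096], 0.19)]
top pin_collar [([0.493, -0.2902, 0.026], 0.5)]
top vee_rest [([0.5578, -0.2935, 0.0005], 0.67)]
top workpiece [([0.5422, -0.1039, 0.0349], 0.88)]
top grease_tin [([0.5914, -0.4251, 0.0006], 0.6)]
top caliper [([0.3612, -0.1452, -0.001], 0.95)]
top blank_plate [([0.5445, -0.1033, 0.0349], 0.65), ([0.4569, 0.2176, -0.0009], 0.6)]
```

View image.

View pics/a.png

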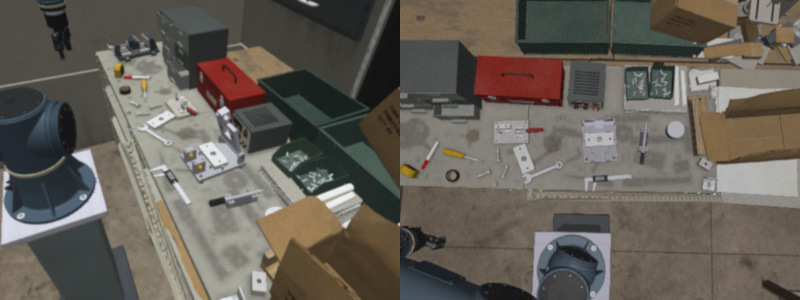

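Run:
```python
from h import *
np.set_printoptions(precision=4,suppress=True)
for c in("top","scene"):
    im=get_image(c)
    m=silhouettes(c,"pin")[0]["mask"]; P=cloud(im,m); P=P[(P[:,2]>.022)&(P[:,2]<.04)]
    cen=np.median(P,0); xy=P[:,:2]; w=cv2.fitLine(xy.astype(np.float32),cv2.DIST_HUBER,0,.01,.01).ravel()
    s=(xy-w[2:])@w[:2]; print(c,"pin",len(P),w,np.percentile(s,[1,99]),P[:,2].max(), np.arctan2(w[1],w[0]))
    P=cloud(im); J=P[(abs(P[:,0]-.465)<.04)&(abs(P[:,1]+.105)<.07)&(P[:,2]>.070)&(P[:,2]<.082)]
    for sgn in(1,-1):
        L=J[(J[:,1]+.105)*sgn>0]
        print(" lug",len(L),cv2.minAreaRect((L[:,:2]*1000).astype(np.float32)),np.median(L[:,2]))
    B=P[(abs(P[:,0]-.54)<.12)&(abs(P[:,1]+.105)<.1)&(P[:,2]>.024)&(P[:,2]<.031)]
    print(" base",len(B),cv2.minAreaRect((B[:,:2]*1000).astype(np.float32)))
    K=P[(abs(P[:,0]-.6)<.06)&(abs(P[:,1]+.105)<.08)&(P[:,2]>.15)]
    print(" leaf top",K[:,2].max(),K[K[:,2]>.18].min(0),K[K[:,2]>.18].max(0))
```

```text
top pin 192 [ 0.9948 -0.1014  0.5194 -0.2899] [-0.0749  0.0989] 0.0397718991487035 -0.10154287
 lug 103 ((462.2758483886719, -74.7636489868164), (38.66769790649414, 23.501815795898438), 1.7352392673492432) 0.0748544294881191
 lug 105 ((466.72235107421875, -139.2154998779297), (38.75916290283203, 23.520849227905273), 1.1822137832641602) 0.07524563774520013
 base 1088 ((539.9141235351562, -101.71929931640625), (190.00704956054688, 143.93246459960938), 3.786365509033203)
 leaf top 0.2269288335092918 [ 0.5567 -0.1147  0.1808] [ 0.5906 -0.0573  0.2269]
scene pin 464 [ 0.9964 -0.0843  0.5046 -0.2954] [-0.0635  0.1135] 0.03639649598002792 -0.08442107
 lug 118 ((463.18316650390625, -76.51321411132812), (41.00425720214844, 25.970741271972656), 1.9539647102355957) 0.07379478508840419
 lug 136 ((467.8134765625, -143.3679962158203), (40.56760787963867, 26.938573837280273), 8.431245803833008) 0.07366236278050878
 base 1188 ((539.8707275390625, -105.72293853759766), (188.865966796875, 146.6192169189453), 4.5182108879089355)
 leaf top 0.22411485803021097 [ 0.5556 -0.119   0.1801] [ 0.5938 -0.084   0.2241]
```

The scene view shows the jig near (215,150) with its leaf up and the pin on its vees near (237,198). The top view shows the jig at (600,140), the pin at (643,143) and the tin at (675,130). The numbers agree with this:
- Jig at (0.540, -0.104), yaw 0.067.
- pin_line at (0.465, -0.108, 0.06).
- Leaf at about 1.3 rad.
- Pin at (0.562, -0.2975), yaw about -0.09.

Next I move behind the leaf with the fingers shut.

```bash
python3 -m creep '[[[0,0,-0.02,0,0],[-0.0346,-0.0217,-0.005,0,0],[-0.0346,-0.0217,-0.005,0,0],[-0.0346,-0.0217,-0.005,0,0],[-0.0346,-0.0217,-0.005,0,0]]]'
python3 -m creep '[[[-0.0346,-0.0217,0,0,0],[-0.0346,-0.0217,0,0,0],[-0.0346,-0.0217,0,0,0],[-0.0346,-0.0217,0,0,0],[-0.0346,-0.0217,0,0,0]]]'
python3 -m creep '[[[-0.0346,-0.0217,0,0,0],[-0.0346,-0.0217,0,0,0],[-0.0346,-0.0217,0,0,0],[0,0,0,0,0]]]'
```

```text
t: 2.02
tcp_pos: [0.2667, 0.3436, 0.2716]
orientation: [0.166, 0.986, 0.0, 0.0]
contact_force: [0.6, 0.1, 0.5]
finger_gap: 0.3
grasp_force: 0.0
t: 2.43
tcp_pos: [0.3949, 0.184, 0.2716]
orientation: [0.166, 0.986, 0.0, 0.0]
contact_force: [0.5, 1.0, 0.3]
finger_gap: -0.001
grasp_force: 0.0
t: 2.77
tcp_pos: [0.4738, 0.0854, 0.2708]
orientation: [0.169, 0.986, -0.001, 0.0]
contact_force: [0.7, 0.2, 0.0]
finger_gap: -0.001
grasp_force: 0.0
```

```bash
python3 -m creep '[[[-0.0343,-0.0206,0,0,0],[-0.0343,-0.0206,0,0,0],[-0.0343,-0.0206,0,0,0],[-0.0343,-0.0206,0,0,0],[-0.0343,-0.0206,0,0,0]]]'
python3 -m creep '[[[-0.0343,-0.0206,0,0,0],[0,0,0,-0.12,0],[0,0,0,-0.12,0],[0,0,0,-0.12,0],[0,0,0,0,0]]]'
```

```text
t: 3.18
tcp_pos: [0.6, -0.0649, 0.2713]
orientation: [0.166, 0.986, 0.0, 0.0]
contact_force: [1.4, 1.1, 0.1]
finger_gap: 0.0
grasp_force: 0.0
t: 3.6
tcp_pos: [0.6248, -0.0941, 0.2709]
orientation: [-0.016, 1.0, 0.0, -0.0]
contact_force: [-0.1, 0.9, -0.0]
finger_gap: -0.006
grasp_force: 0.0
```

```bash
python3 -m creep '[[[0,-0.006,-0.0,0,0],[0,0,0.03,0,0],[0,0,0.03,0,0],[0,0,0.025,0,0],[0,0,0,0,0]]]'
python3 -m creep '[[[0.01,0,0,0,0],[0.01,0,0,0,0],[0.01,0,0,0,0],[0.01,0,0,0,0],[0.01,0,0,0,0]]]'
python3 -c "
from h import *
get_image('scene');print([(a['xyz'],a['score']) for a in tip_of('scene','leaf_push')])"
```

```text
t: 4.02
tcp_pos: [0.6225, -0.0997, 0.1816]
orientation: [-0.011, 1.0, 0.001, -0.003]
contact_force: [-0.8, -0.3, -0.8]
finger_gap: -0.004
grasp_force: 0.0
t: 4.43
tcp_pos: [0.5751, -0.1014, 0.1882]
orientation: [-0.012, 1.0, -0.0, 0.001]
contact_force: [1.2, 0.4, -0.5]
finger_gap: 0.002
grasp_force: 0.4
[([0.5561, -0.1035, 0.1997], 0.74)]
```

```bash
python3 -m creep '[[[0.01,0,0,0,0],[0.01,0,0,0,0],[0.01,0,0,0,0],[0.01,0,0,0,0],[0,0,0,0,0]]]'
python3 -m creep '[[[0,0,0,0,0],[0,0,-0.03,0,0],[0,0,-0.03,0,0],[0.02,0,0,0,0],[0.02,0,0,0,0]]]'
python3 -m creep '[[[0.02,0,0,0,0],[0.01,0,0,0,0],[0,0,0,0,0],[0,0,0,0,0],[0,0,0,0,0]]]'
python3 -c "
from h import *
get_image('scene');print([(a['xyz'],a['score']) for a in tip_of('scene','leaf_push')])"
```

```text
t: 4.95
tcp_pos: [0.5346, -0.1024, 0.1876]
orientation: [-0.012, 1.0, -0.0, 0.0]
contact_force: [0.3, 0.1, 1.2]
finger_gap: -0.002
grasp_force: 0.0
t: 5.37
tcp_pos: [0.497, -0.1035, 0.2482]
orientation: [-0.013, 1.0, -0.0, 0.002]
contact_force: [-1.0, 1.1, 0.8]
finger_gap: 0.003
grasp_force: 0.0
t: 5.78
tcp_pos: [0.466, -0.1041, 0.2464]
orientation: [-0.013, 1.0, -0.0, 0.0]
contact_force: [0.6, -0.2, 0.1]
finger_gap: -0.004
grasp_force: 0.0
[([0.4701, -0.1072, 0.101], 0.85)]
```

```bash
python3 -m creep '[[[0,0,0.03,0,0],[0,0,0.03,0,0],[0,0,0.03,0,0],[0,0,0.03,0,0],[0,0,0.03,0,0]]]'
python3 -m creep '[[[0,0,0.008,0,0],[0,0,0.008,0,0],[0,0,0.005,0,0],[0,0,0.003,0,0],[0,0,0,0,0]]]'
python3 -c "
from h import *
for c in('scene','top'):
  get_image(c);print([(a['xyz'],a['score']) for a in tip_of(c,'leaf_push')])"
```

```text
t: 6.3
tcp_pos: [0.4653, -0.104, 0.0948]
orientation: [-0.013, 1.0, 0.0, 0.0]
contact_force: [0.1, -0.0, -0.3]
finger_gap: 0.001
grasp_force: 0.0
t: 6.72
tcp_pos: [0.4657, -0.1042, 0.0748]
orientation: [-0.013, 1.0, -0.0, 0.001]
contact_force: [-11.8, 2.1, 24.9]
finger_gap: 0.001
grasp_force: 12.1
[([0.4645, -0.111, 0.0791], 0.86), ([0.5429, -0.1033, -0.0003], 0.67)]
[]
```

```bash
python3 -m creep '[[[0,0,-0.01,0,0],[0,0,-0.03,0,0],[0,0,-0.04,0,0],[0,-0.035,0,0,0],[0,-0.04,0,0,1]]]'
python3 -m creep '[[[0,-0.04,0,0,1],[0,-0.04,0,0,1],[0,-0.03,0,0,1],[0,0,0,0.115,1],[0,0,0,0,1]]]'
python3 - <<'E'
from h import *
np.set_printoptions(precision=4,suppress=True)
for c in("scene","wrist","top"):
    im=get_image(c)
    for n in["leaf_push","pin","pin_nose","pin_collar","right_mouth","left_mouth"]:
        print(c,n,[(np.round(a["xyz"],4).tolist(),round(a["score"],2)) for a in tip_of(c,n)[:1]])
    if c=="wrist":
        save(im,"w.png")
    m=silhouettes(c,"pin")
    if m:
        P=cloud(im,m[0]["mask"]); P=P[(P[:,2]>.024)&(P[:,2]<.04)&(P[:,0]>.49)]
        w=cv2.fitLine(P[:,:2].astype(np.float32),cv2.DIST_HUBER,0,.01,.01).ravel()
        s=(P[:,:2]-w[2:])@w[:2]; print(len(P),w,w[1]/w[0],np.percentile(s,[1,99]))
E
```

```text
t: 7.33
tcp_pos: [0.4694, -0.1793, 0.1565]
orientation: [-0.015, 1.0, -0.001, 0.003]
contact_force: [0.8, 1.1, -0.0]
finger_gap: 0.13
grasp_force: 0.0
t: 7.75
tcp_pos: [0.4702, -0.2909, 0.1534]
orientation: [0.048, 0.999, -0.0, 0.001]
contact_force: [0.5, 0.3, 0.3]
finger_gap: 0.845
grasp_force: 0.0
scene leaf_push [([0.4645, -0.11, 0.0787], 0.58)]
scene pin [([0.5583, -0.2952, 0.0274], 0.93)]
scene pin_nose [([0.6237, -0.305, 0.0309], 0.95)]
scene pin_collar [([0.4967, -0.2911, 0.0267], 0.64)]
scene right_mouth [([0.4729, -0.154, 0.0591], 0.64)]
scene left_mouth [([0.4659, -0.0645, 0.0623], 0.67)]
256 [ 0.996  -0.0895  0.5538 -0.2994] -0.0898698 [-0.0633  0.062 ]
wrist leaf_push []
wrist pin [([0.5632, -0.2924, 0.0249], 0.63)]
wrist pin_nose [([0.6259, -0.299, 0.0268], 0.62)]
wrist pin_collar [([0.4941, -0.2897, 0.027], 0.97)]
wrist right_mouth [([0.4679, -0.1544, 0.0608], 0.79)]
wrist left_mouth []
2494 [ 0.8683 -0.496   0.5172 -0.1628] -0.5711936 [-0.029   0.0267]
top leaf_push [([0.4673, -0.11, 0.0748], 0.97)]
top pin [([0.5632, -0.2969, 0.0269], 0.55)]
top pin_nose [([0.6257, -0.3057, 0.0302], 0.5)]
top pin_collar []
top right_mouth [([0.4661, -0.1558, 0.0619], 0.78)]
top left_mouth [([0.4604, -0.0645, 0.0582], 0.81)]
32 [ 0.988  -0.1546  0.5994 -0.2979] -0.1564628 [-0.0198  0.0148]
```

View pics/w.png

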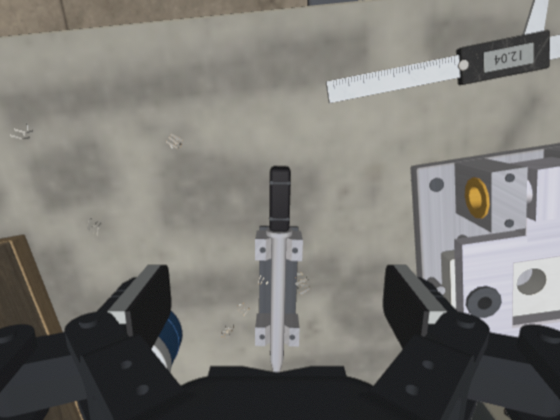

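The wrist view shows the handle at (280,168)–(280,230), the shank running down to about (277,370), and the right bushing at (478,199). I'll project these with the calibration.

Run:
```python
from h import *
np.set_printoptions(precision=4,suppress=True)
im=get_image("wrist")
def ray(u,v,z):
    d=im["R"].T@np.array([(u-im["cx"])/im["fx"],(v-im["cy"])/im["fy"],1]); c=-im["R"].T@im["t"]
    return c+d*(z-c[2])/d[2]
a=ray(280,167,.035);b=ray(280,230,.035);n=ray(277.5,370,.027);s=ray(278.5,240,.032)
print(a,b,s,n,np.arctan2((n-s)[1],(n-s)[0]),np.arctan2((b-a)[1],(b-a)[0]))
print("bushing",ray(478,199,.060), "depth pts")
for v,u in((199,478),(185,476),(212,478),(199,470),(199,486)):
    z=im["depth"][v,u]; print(im["R"].T@(np.array([(u-im["cx"])/im["fx"],(v-im["cy"])/im["fy"],1])*z-im["t"]))
print(-im["R"].T@im["t"],get_obs()["tcp_pos"])
P=cloud(im); H=P[(abs(P[:,0]-.468)<.045)&(abs(P[:,1]+.289)<.03)&(P[:,2]>.028)&(P[:,2]<.045)]
print(len(H),cv2.minAreaRect((H[:,:2]*1000).astype(np.float32)),np.median(H[:,2]))
# lug tops
L=P[(abs(P[:,0]-.467)<.05)&(P[:,1]>-.175)&(P[:,1]<-.115)&(P[:,2]>.073)&(P[:,2]<.08)]
print(len(L),cv2.minAreaRect((L[:,:2]*1000).astype(np.float32)),np.median(L[:,2]))
```

```text
[ 0.4404 -0.285   0.035 ] [ 0.4886 -0.2891  0.035 ] [ 0.4977 -0.2911  0.032 ] [ 0.6208 -0.3027  0.027 ] -0.09437196906051033 -0.08630035348414417
bushing [ 0.4703 -0.1534  0.06  ] depth pts
[ 0.4725 -0.1492  0.0524]
[ 0.4606 -0.1552  0.0598]
[ 0.479  -0.1538  0.0615]
[ 0.4725 -0.1538  0.0507]
[ 0.4676 -0.1547  0.0714]
[ 0.4037 -0.284   0.2939] [ 0.4698 -0.289   0.1523]
1756 ((476.86370849609375, -292.7425537109375), (72.17160034179688, 34.030242919921875), 1.0558613538742065) 0.03343459738534085
2980 ((468.18804931640625, -134.7126922607422), (40.811790466308594, 40.67870330810547), 3.085623264312744) 0.07461008685193515
```

```bash
python3 -m creep '[[[0.004,0.001,0.03,0,1],[0,0,0.03,0,1],[0,0,0.03,0,0.8],[0,0,0.03,0,0.7],[0,0,0.015,0,0.6]]]'
python3 -m creep '[[[0,0,0.008,0,0.5],[0,0,0,0,0.5]]]'
```

```text
t: 9.42
tcp_pos: [0.4644, -0.2867, 0.0141]
orientation: [0.044, 0.999, 0.001, -0.001]
contact_force: [-0.8, -0.0, -0.3]
finger_gap: 0.608
grasp_force: 0.0
t: 9.58
tcp_pos: [0.465, -0.2871, 0.0079]
orientation: [0.044, 0.999, 0.001, -0.001]
contact_force: [0.0, 0.4, -0.7]
finger_gap: 0.495
grasp_force: 0.0
```

```bash
python3 -m creep '[[[0,0,0,0,0.2],[0,0,0,0,0],[0,0,0,0,0],[0,0,0,0,0],[0,0,0,0,0]]]' 70
python3 -m creep '[[[0,0,0,0,0],[0,0,-0.01,0,0],[0,0,-0.02,0,0],[0,0,-0.03,0,0],[0,0,-0.03,0,0]]]'
python3 - <<'E'
from h import *
np.set_printoptions(precision=4,suppress=True)
for c in("scene","wrist","top"):
    im=get_image(c); save(im,c+"2.png")
    for n in["pin","pin_nose","pin_collar"]:
        print(c,n,[(np.round(a["xyz"],4).tolist(),round(a["score"],2)) for a in tip_of(c,n)[:1]])
o=get_obs();print(o["tcp_pos"],o["orientation"],o["finger_gap"],o["grasp_force"],o["q"])
E
```

```text
t: 10.0
tcp_pos: [0.4668, -0.2879, 0.0107]
orientation: [0.044, 0.999, -0.0, 0.001]
contact_force: [-1.2, 4.3, 6.1]
finger_gap: 0.171
grasp_force: 70.1
t: 10.42
tcp_pos: [0.4654, -0.2875, 0.1012]
orientation: [0.044, 0.999, -0.0, -0.0]
contact_force: [0.6, -0.1, -0.2]
finger_gap: 0.172
grasp_force: 69.0
scene pin [([0.5577, -0.2995, 0.1175], 0.79)]
scene pin_nose [([0.6247, -0.3, 0.1198], 0.75)]
scene pin_collar [([0.4972, -0.293, 0.1148], 0.82)]
wrist pin []
wrist pin_nose []
wrist pin_collar [([0.4954, -0.2907, 0.1147], 0.69)]
top pin [([0.5631, -0.2954, 0.1182], 0.57)]
top pin_nose [([0.623, -0.301, 0.1208], 0.38)]
top pin_collar [([0.5391, -0.1067, -0.0005], 0.3)]
[ 0.4656 -0.2875  0.0988] [ 0.0444  0.999   0.0002 -0.0004] 0.17564584525430083 69.15078163146973 [-0.5531  0.3693 -0.1638  1.0387 -0.     -0.4643]
```

View pics/wrist2.png

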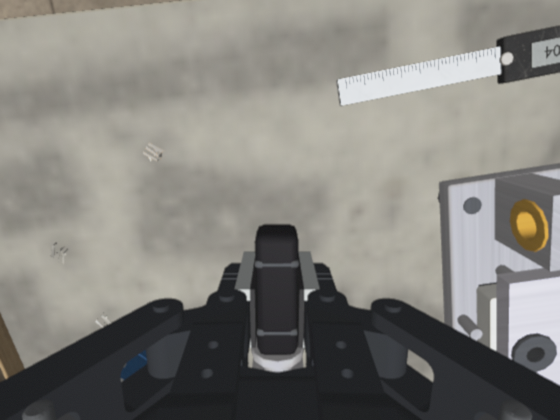

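The wrist view shows the handle centred between the pads at (277,225–350) and the pin about level. Next I swing it round to the jig axis.

```bash
python3 -m creep '[[[-0.01,-0.0265,0,0,0],[-0.01,-0.0265,0,0,0],[0,0,0,-0.06,0],[0,0,0,-0.12,0],[0,0,0,-0.12,0]]]'
python3 -m creep '[[[0,0,0,-0.12,0],[0,0,0,-0.12,0],[0,0,0,-0.12,0],[0,0,0,-0.12,0],[0,0,0,-0.12,0]]]'
python3 -m creep '[[[0,0,0,-0.12,0],[0,0,0,-0.12,0],[0,0,0,-0.12,0],[0,0,0,-0.12,0],[0,0,0,-0.12,0]]]'
python3 -m creep '[[[0,0,0,-0.12,0],[0,0,0,-0.107,0],[0,0,0.01,0,0],[0,0,0.02,0,0],[0,0,0,0,0]]]'
cat > m.py <<'E'
from h import *
np.set_printoptions(precision=4,suppress=True)
o=get_obs();q=o["orientation"];X=Ro.from_quat(q).as_matrix();print(o["t"],o["tcp_pos"],"tooly",np.arctan2(X[1,0],X[0,0]),o["contact_force"],o["grasp_force"])
for c in("scene","top"):
    im=get_image(c); save(im,c+"3.png")
    for n in["pin","pin_nose","pin_collar","right_mouth","left_mouth","leaf_push"]:
        print(c,n,[(np.round(a["xyz"],4).tolist(),round(a["score"],2)) for a in tip_of(c,n)[:1]])
    t=o["tcp_pos"]; P=cloud(im); d=-X[:2,0]; p=P[:,:2]-t[:2]; s=p@d; l=p@[-d[1],d[0]]
    k=(s>.035)&(s<.145)&(abs(l)<.02)&(abs(P[:,2]-t[2]-.018)<.02)
    f=np.polyfit(s[k],P[k,2],1) if k.sum()>9 else None; g=np.polyfit(s[k],l[k],1) if k.sum()>9 else None
    print(c,k.sum(),"z fit",f,"lat fit (left+)",g, "zmax",np.percentile(P[k,2],95) if k.any() else 0)
E
python3 m.py
```

```text
t: 11.43
tcp_pos: [0.4809, -0.3426, 0.0987]
orientation: [-0.108, 0.994, 0.0, -0.0]
contact_force: [-0.5, 0.1, -0.9]
finger_gap: 0.172
grasp_force: 69.1
t: 11.85
tcp_pos: [0.481, -0.3422, 0.099]
orientation: [-0.397, 0.918, 0.0, -0.0]
contact_force: [-0.8, -0.7, -1.5]
finger_gap: 0.174
grasp_force: 69.2
t: 12.27
tcp_pos: [0.481, -0.3421, 0.099]
orientation: [-0.651, 0.759, 0.0, -0.0]
contact_force: [1.4, 0.2, -1.4]
finger_gap: 0.171
grasp_force: 69.2
t: 12.68
tcp_pos: [0.4795, -0.3411, 0.0656]
orientation: [0.729, -0.684, -0.002, 0.0]
contact_force: [-0.0, 1.2, -2.8]
finger_gap: 0.17
grasp_force: 69.1
12.6833 [ 0.4795 -0.3411  0.0656] tooly -1.507093706803579 [-0.0262  1.2466 -2.8147] 69.12686705589294
scene pin [([0.4708, -0.2453, 0.0825], 0.85)]
scene pin_nose [([0.4666, -0.1828, 0.0839], 0.57)]
scene pin_collar [([0.4785, -0.3125, 0.082], 0.75)]
scene right_mouth [([0.472, -0.1522, 0.0625], 0.9)]
scene left_mouth [([0.4611, -0.0613, 0.06], 0.61)]
scene leaf_push [([0.4642, -0.1122, 0.0784], 0.7)]
scene 173 z fit [0.0162 0.0825] lat fit (left+) [-0.006   0.0041] zmax 0.08752861806226103
top pin [([0.5582, -0.297, -0.0004], 0.51)]
top pin_nose [([0.4641, -0.1084, 0.0589], 0.71)]
top pin_collar [([0.4772, -0.3114, 0.0867], 0.56)]
top right_mouth [([0.4678, -0.1509, 0.0605], 0.8)]
top left_mouth [([0.462, -0.0579, 0.0581], 0.6)]
top leaf_push [([0.4702, -0.1095, 0.0752], 0.59)]
top 136 z fit [0.0151 0.0883] lat fit (left+) [ 0.014  -0.0005] zmax 0.09474901127265054
```

```bash
python3 -m creep '[[[0,0,0.012,0,0],[0,0,0.011,0,0],[0,0,0,0,0],[0,0,0,0,0]]]'
python3 m.py
python3 - <<'E'
import cv2
i=cv2.imread('pics/scene3.png');j=cv2.imread('pics/top3.png')
a=i[150:330,200:400];b=j[130:250,230:350]
import numpy as np
cv2.imwrite('pics/c1.png',np.hstack([cv2.resize(a,(480,432),interpolation=2),cv2.resize(b,(320,320),interpolation=2).copy() if 0 else cv2.copyMakeBorder(cv2.resize(b,(320,320),interpolation=2),0,112,0,0,0)]))
E
```

```text
t: 13.72
tcp_pos: [0.4805, -0.3418, 0.0456]
orientation: [0.731, -0.683, -0.001, 0.0]
contact_force: [-0.2, -0.0, -1.4]
finger_gap: 0.169
grasp_force: 69.2
13.7167 [ 0.4805 -0.3418  0.0456] tooly -1.5034492883903368 [-0.2182 -0.0232 -1.4127] 69.19081807136536
scene pin [([0.4716, -0.2468, 0.0614], 0.87)]
scene pin_nose [([0.4667, -0.1848, 0.0666], 0.66)]
scene pin_collar [([0.4831, -0.315, 0.0574], 0.63)]
scene right_mouth [([0.4722, -0.153, 0.0642], 0.75)]
scene left_mouth [([0.4621, -0.0624, 0.0584], 0.57)]
scene leaf_push [([0.4627, -0.1078, 0.0772], 0.61)]
scene 166 z fit [0.0098 0.063 ] lat fit (left+) [-0.0095  0.0046] zmax 0.06715389238008809
top pin [([0.4767, -0.252, 0.062], 0.55)]
top pin_nose [([0.4696, -0.1818, 0.0658], 0.63)]
top pin_collar [([0.4735, -0.3159, 0.0653], 0.57)]
top right_mouth [([0.4674, -0.1533, 0.0587], 0.96)]
top left_mouth [([0.4639, -0.0629, 0.0593], 0.6)]
top leaf_push [([0.4624, -0.0602, 0.0594], 0.73)]
top 127 z fit [0.0045 0.0658] lat fit (left+) [0.0165 0.0001] zmax 0.07112055477706229
```

View pics/c1.png

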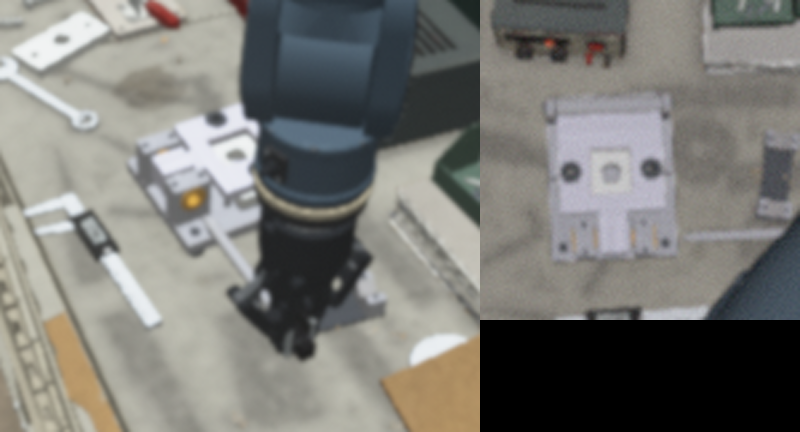

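The crop shows the right bushing at (192,200) and the nose at (210,218). The shank's line extends into the bore, and the leaf is flat, so I start inserting gently.

```bash
python3 -m creep '[[[-0.008,-0.001,0.002,0,0],[-0.008,0,0,0,0],[-0.008,0,0,0,0],[-0.006,0,0,0,0],[0,0,0,0,0]]]'
python3 -m creep '[[[-0.004,0,0,0,0],[-0.004,0,0,0,0],[0,0,0,0,0]]]'
```

```text
t: 14.83
tcp_pos: [0.48, -0.3107, 0.0444]
orientation: [0.731, -0.682, -0.0, -0.0]
contact_force: [-0.5, 0.1, -0.8]
finger_gap: 0.175
grasp_force: 69.2
t: 15.08
tcp_pos: [0.4795, -0.3036, 0.0443]
orientation: [0.731, -0.683, -0.0, -0.0]
contact_force: [0.4, -0.3, -1.7]
finger_gap: 0.173
grasp_force: 69.2
```

```bash
python3 -m creep '[[[-0.004,0,0,0,0],[0,0,0,0,0]]]'
python3 -m creep '[[[-0.004,0,0,0,0],[0,0,0,0,0]]]'
python3 -m creep '[[[-0.004,0,0,0,0],[0,0,0,0,0]]]'
```

```text
t: 15.25
tcp_pos: [0.4792, -0.2998, 0.0443]
orientation: [0.731, -0.683, -0.0, -0.0]
contact_force: [-0.4, 0.8, -0.6]
finger_gap: 0.172
grasp_force: 69.2
t: 15.42
tcp_pos: [0.479, -0.2958, 0.0443]
orientation: [0.731, -0.683, -0.0, -0.0]
contact_force: [0.8, 0.3, -1.5]
finger_gap: 0.173
grasp_force: 69.1
t: 15.58
tcp_pos: [0.4787, -0.2918, 0.0443]
orientation: [0.731, -0.683, -0.0, -0.0]
contact_force: [1.9, 0.9, -1.6]
finger_gap: 0.171
grasp_force: 69.1
```

Run:
```python
from h import *
a=np.array([np.r_[o["contact_force"],o["ft_torque"],o["tcp_pos"]] for o in [(get_image("scene"),get_obs())[1] for _ in range(5)]]);print(a.mean(0).round(3),a.std(0).round(3))
```

```text
[ 0.721  0.463 -1.783 -0.034 -0.16  -0.113  0.479 -0.292  0.044] [0.651 0.437 0.39  0.015 0.017 0.035 0.    0.    0.   ]
```

```bash
python3 -m creep '[[[-0.004,0,0,0,0],[-0.004,0,0,0,0],[0,0,0,0,0]]]'
python3 -m creep '[[[-0.004,0,0,0,0],[-0.004,0,0,0,0],[0,0,0,0,0]]]'
python3 -m creep '[[[-0.004,0,0,0,0],[-0.004,0,0,0,0],[0,0,0,0,0]]]'
```

```text
t: 16.08
tcp_pos: [0.4781, -0.2835, 0.0443]
orientation: [0.731, -0.683, -0.0, -0.0]
contact_force: [1.0, 0.4, -0.6]
finger_gap: 0.174
grasp_force: 69.1
t: 16.33
tcp_pos: [0.4776, -0.2755, 0.0443]
orientation: [0.731, -0.683, -0.0, -0.0]
contact_force: [-1.0, 1.1, -1.1]
finger_gap: 0.173
grasp_force: 69.1
t: 16.58
tcp_pos: [0.4771, -0.2676, 0.0443]
orientation: [0.731, -0.683, -0.0, -0.0]
contact_force: [0.7, 0.6, -2.0]
finger_gap: 0.167
grasp_force: 69.1
```

```bash
python3 -m creep '[[[-0.004,0,0,0,0],[-0.004,0,0,0,0],[-0.004,0,0,0,0],[0,0,0,0,0]]]'
python3 -m creep '[[[-0.004,0,0,0,0],[-0.004,0,0,0,0],[0,0,0,0,0]]]'
python3 -m creep '[[[-0.003,0,0,0,0],[-0.003,0,0,0,0],[0,0,0,0,0]]]'
python3 -m creep '[[[-0.003,0,0,0,0],[-0.003,0,0,0,0],[0,0,0,0,0]]]'
```

```text
t: 16.92
tcp_pos: [0.4762, -0.2555, 0.0443]
orientation: [0.731, -0.683, -0.0, -0.0]
contact_force: [0.9, 1.0, -2.0]
finger_gap: 0.176
grasp_force: 69.1
t: 17.17
tcp_pos: [0.4757, -0.2476, 0.0443]
orientation: [0.731, -0.683, -0.0, -0.0]
contact_force: [0.6, 0.3, -1.2]
finger_gap: 0.175
grasp_force: 69.2
t: 17.42
tcp_pos: [0.4753, -0.2419, 0.0443]
orientation: [0.731, -0.683, -0.0, -0.0]
contact_force: [0.9, 0.4, -1.5]
finger_gap: 0.17
grasp_force: 69.2
t: 17.67
tcp_pos: [0.4749, -0.2359, 0.0443]
orientation: [0.731, -0.683, -0.0, -0.0]
contact_force: [0.0, -0.5, -1.5]
finger_gap: 0.174
grasp_force: 69.2
```

```bash
python3 -m creep '[[[-0.004,0,0,0,0],[-0.004,0,0,0,0],[0,0,0,0,0]]]'
python3 -m creep '[[[-0.004,0,0,0,0],[-0.004,0,0,0,0],[0,0,0,0,0]]]'
python3 -m creep '[[[-0.004,0,0,0,0],[-0.004,0,0,0,0],[0,0,0,0,0]]]'
python3 -m creep '[[[-0.004,0,0,0,0],[-0.004,0,0,0,0],[0,0,0,0,0]]]'
python3 -m creep '[[[-0.004,0,0,0,0],[-0.004,0,0,0,0],[0,0,0,0,0]]]'
python3 - <<'E'
from h import *
np.set_printoptions(precision=4,suppress=True)
L=[]
for c in("scene","top","scene","top","wrist"):
    im=get_image(c); o=get_obs(); L.append(np.r_[o["contact_force"],o["ft_torque"],o["tcp_pos"]]); save(im,c+"5.png")
    for n in["pin","pin_nose","pin_collar","right_mouth","left_mouth","leaf_push"]:
        print(c,n,[(np.round(a["xyz"],4).tolist(),round(a["score"],2)) for a in tip_of(c,n)[:1]])
print(np.mean(L,0))
i=cv2.imread("pics/scene5.png")[150:330,200:400];cv2.imwrite("pics/c2.png",cv2.resize(i,(640,576),interpolation=2))
E
```

```text
t: 17.92
tcp_pos: [0.4744, -0.2277, 0.0443]
orientation: [0.731, -0.683, -0.0, -0.0]
contact_force: [1.2, 0.7, -2.2]
finger_gap: 0.173
grasp_force: 69.1
t: 18.17
tcp_pos: [0.4738, -0.2197, 0.0443]
orientation: [0.731, -0.683, -0.0, -0.0]
contact_force: [0.4, 0.1, -1.6]
finger_gap: 0.172
grasp_force: 69.1
t: 18.42
tcp_pos: [0.4732, -0.2117, 0.0443]
orientation: [0.731, -0.683, -0.0, -0.0]
contact_force: [1.1, 0.4, -2.3]
finger_gap: 0.171
grasp_force: 69.1
t: 18.67
tcp_pos: [0.4727, -0.2038, 0.0443]
orientation: [0.731, -0.683, -0.0, -0.0]
contact_force: [1.0, 1.1, -1.5]
finger_gap: 0.172
grasp_force: 69.1
t: 18.92
tcp_pos: [0.4721, -0.1958, 0.0443]
orientation: [0.731, -0.683, -0.0, -0.0]
contact_force: [0.4, -0.1, -2.5]
finger_gap: 0.164
grasp_force: 69.1
scene pin []
scene pin_nose [([0.563, -0.2969, -0.0016], 0.39)]
scene pin_collar [([0.4719, -0.1666, 0.0594], 0.66)]
scene right_mouth [([0.4712, -0.1532, 0.0613], 0.86)]
scene left_mouth [([0.4636, -0.0618, 0.0615], 0.55)]
scene leaf_push [([0.4631, -0.1091, 0.0769], 0.97)]
top pin []
top pin_nose [([0.4603, -0.0407, 0.0639], 0.44)]
top pin_collar []
top right_mouth []
top left_mouth [([0.4618, -0.0631, 0.0583], 0.66)]
top leaf_push [([0.467, -0.108, 0.075], 0.93)]
scene pin [([0.5432, -0.1021, -0.0005], 0.34)]
scene pin_nose []
scene pin_collar [([0.4711, -0.1668, 0.0598], 0.61)]
scene right_mouth [([0.4736, -0.1516, 0.0635], 0.9)]
scene left_mouth [([0.4609, -0.0583, 0.0606], 0.75)]
scene leaf_push [([0.4634, -0.1063, 0.078], 0.86)]
top pin [([0.5904, -0.4252, 0.0008], 0.2)]
top pin_nose []
top pin_collar []
top right_mouth [([0.4657, -0.1556, 0.0611], 0.65)]
top left_mouth [([0.4657, -0.0637, 0.0608], 0.75)]
top leaf_push []
wrist pin []
wrist pin_nose []
wrist pin_collar []
wrist right_mouth []
wrist left_mouth []
wrist leaf_push []
[ 0.2912  0.0345 -1.3703 -0.1356 -0.1011 -0.0468  0.4723 -0.1964  0.0443]
```

View pics/c2.png

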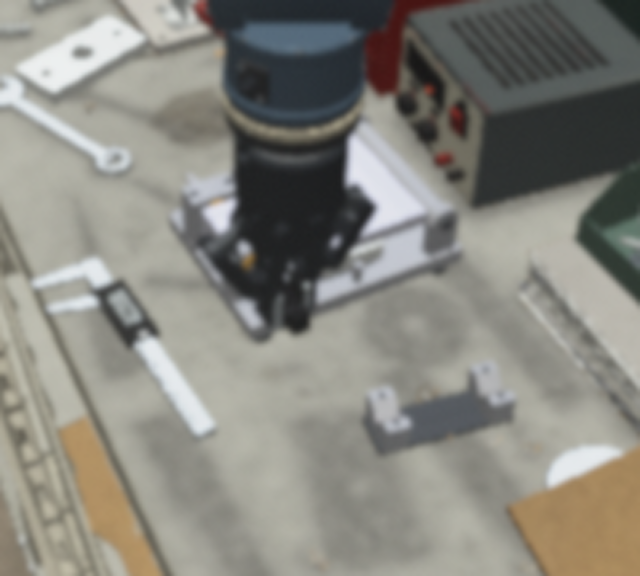

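View pics/wrist5.png

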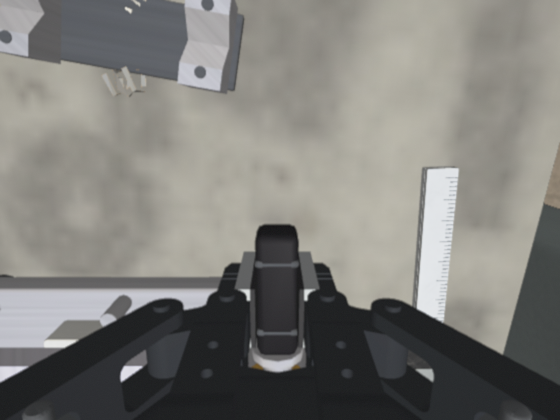

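The scene crop shows the hand at the right lug with the leaf flat. The wrist view shows the grip on the handle unchanged at (277,225–350), with the bushing rim just ahead of the collar. The nose is at about +0.071, so I go 7 mm further.

```bash
python3 -m creep '[[[-0.0035,0,0,0,0],[-0.0035,0,0,0,0],[0,0,0,0,0],[0,0,0,0,0],[0,0,0,0,0]]]'
python3 - <<'E'
from h import *
np.set_printoptions(precision=4,suppress=True)
L=[]
for c in("scene","top")*4:
    im=get_image(c); o=get_obs(); L.append(np.r_[o["contact_force"],o["ft_torque"],o["tcp_pos"]])
    for n in["pin_nose","pin_collar","leaf_push"]:
        print(c,n,[(np.round(a["xyz"],4).tolist(),round(a["score"],2)) for a in tip_of(c,n)[:1]])
print(np.mean(L,0))
save(im,"top6.png");i=im["color"][180:250,270:350,::-1];cv2.imwrite("pics/c3.png",cv2.resize(i,(640,560),interpolation=2))
E
```

```text
t: 21.08
tcp_pos: [0.4718, -0.1894, 0.0443]
orientation: [0.731, -0.683, 0.0, -0.0]
contact_force: [-0.2, 0.8, -1.5]
finger_gap: 0.175
grasp_force: 69.2
scene pin_nose []
scene pin_collar [([0.4707, -0.1633, 0.0581], 0.51)]
scene leaf_push [([0.4639, -0.1083, 0.079], 0.6)]
top pin_nose [([0.4637, -0.0331, 0.0644], 0.39)]
top pin_collar []
top leaf_push [([0.4671, -0.1071, 0.0734], 0.84)]
scene pin_nose []
scene pin_collar [([0.4703, -0.1637, 0.0577], 0.4)]
scene leaf_push [([0.4635, -0.1075, 0.0781], 0.87)]
top pin_nose [([0.4583, -0.0321, 0.065], 0.46)]
top pin_collar []
top leaf_push [([0.4671, -0.1085, 0.0736], 0.76)]
scene pin_nose []
scene pin_collar [([0.4699, -0.1616, 0.0593], 0.62)]
scene leaf_push [([0.4657, -0.1068, 0.0769], 0.78)]
top pin_nose [([0.4604, -0.0306, 0.0637], 0.5)]
top pin_collar []
top leaf_push [([0.4687, -0.1076, 0.0736], 0.66)]
scene pin_nose []
scene pin_collar [([0.4734, -0.1624, 0.0597], 0.4)]
scene leaf_push [([0.463, -0.1074, 0.0771], 0.83)]
top pin_nose [([0.4582, -0.0296, 0.0641], 0.6)]
top pin_collar []
top leaf_push [([0.4662, -0.108, 0.0724], 0.74)]
[-0.0308 -0.0959 -1.3994 -0.0899 -0.0386 -0.0131  0.4718 -0.1895  0.0443]
```

View pics/c3.png

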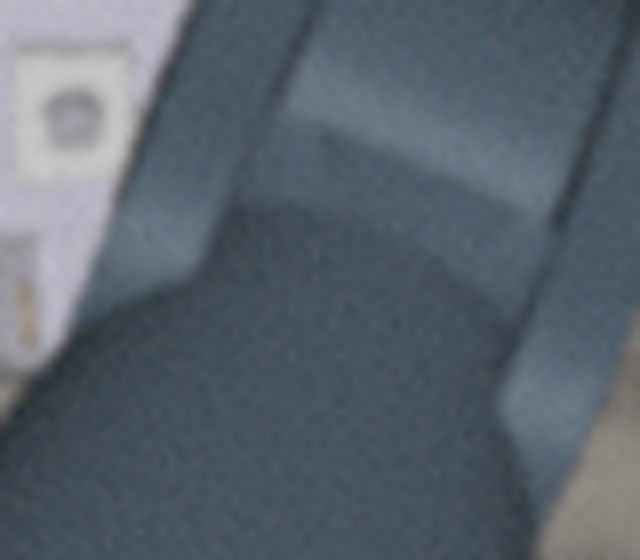

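This crop is mostly the arm, with the leaf flat at (75,115). The numbers put the nose at +0.076 to 0.078 and the collar at about -0.053, and the force is only the pin's own weight. I'm handing the job in.

```bash
python3 -c "
from plant import *
print(close_job())"
```

```text
the job is handed in; nothing more can be done
None
```

The job is handed in, with no verdict returned: the leaf is down and the pin is through both bushings, its nose measured about 31 mm beyond the left mouth and its collar about 7 mm outside the right one, still gripped at 69 N with no side load felt.

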